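# Set the dish size and hold the membrane press at five clicks

## Robot

A 7-joint arm with a two-finger parallel gripper is mounted at the origin on the work surface. World frame = base frame: x ahead of the robot, y to its left, z up, the work surface at z = 0. Lengths are in m, angles in rad, forces in N, time in s.
With the tool pointing down it reaches from about 0.4 to 0.85 m from the base axis. Payload 10.4 kg.
Tool frame: the origin (TCP) lies at the very end of the fingers, on their centre line; the grasp point (between the pads) lies 19 mm behind it; z points along the fingers, y is the line along which they close (so a half turn about z gives the same grasp; the last joint's range is limited). The gripper opens to 87 mm and grips with 3 to 60 N. Pads are 19 mm wide; open, the fingers measure 117 mm over their backs; the gripper's body (75 mm by 190 mm) begins 51 mm behind the grasp point.
Start: joints at [-1.361, 0.332, -0.065, 1.46, 0.022, 1.35, -0.088], TCP at [0.144, 0.608, 0.223] pointing down, gripper open.
Joint ranges: [-2.6, 2.6], [-0.5, 2.12], [-1.47, 1.34], [0.16, 2.42], [-1.27, 4.41], [0.06, 2.06], [-2.6, 2.6]. Speed limits (rad/s): [2.22, 2.22, 2.79, 2.79, 3.14, 3.14, 3.14].

## Interface

Orientations are given as a unit quaternion [x, y, z, w].
In Python, from bench import r gives the robot as it stands.
- The arm moves only by the shell command python3 -m crank 'ROWS' [FORCE]. ROWS is JSON, a list that holds one entry, the list of rows, each a list of 5 numbers: the shift along the tool's x, y, z in mm, then the turn about the tool's z in degrees, then the opening, from -1 (shut) to 1 (fully open). A call has 1 to 20 rows; each row is the pose to reach, as a shift and turn from the pose commanded when the call began, along the tool's axes at that moment; what a row does not reach only later rows make up. A row lasts 1/10 s, in which the tool goes at most 50 mm and 8.59 degrees, less where a joint would pass 70% of its speed; a pose out of reach is approached as far as the arm can. A call with a gripper value outside its range is refused whole. The fingers move at their own pace and stop on an object; FORCE is the grip in N (left out, the last holds). Time passes only in rows, so rows that repeat a pose let the fingers close. It gives the time, the measured TCP pose, the force, the opening and the grip force at its end, in the units of the state.
- r.read_state(): the state, without advancing time (a new reading comes with each control period).
- r.camera(name): name is "side" or "top" or "wrist"; returns a dict with "image" (400x640x3 uint8, red, green, blue), "vfov" (degrees; the focal length in pixels is half the picture's height over the tangent of half this angle, whatever the lens; pixels are square), "cx", "cy" (the principal point, pixels), "eye" and "attitude" of the camera in the world. Camera axes: x right, y down, z forward; pixel columns grow to the right and rows downward; lengths in m; the calibration is good to about 2 mm. A picture is of the moment at which its call begins. There is no depth.
- r.close_job(): hands the job in; it is judged then, once.
The state is a dict: "time": time; "joint_positions": joint angles; "joint_vel": joint speeds; "joint_torque": joint torques, N m; "ee_pos": TCP position; "eef_rot": TCP orientation; "ft_force": force on the tool from outside, world axes, zero at the start; "torque": the same for the moment, N m; "width": finger opening in m; "grip_force": force on a finger pad.
Only numpy, scipy, OpenCV 4.12 (cv2) and the standard library are available. Lean on these libraries where they do the work, as an engineer would, in place of code of your own. Each camera call takes 0.05 s, during which the arm holds its last target. There are 200 camera calls.

## Task

On the membrane press, first push the upright black size slide fully home against its far end stop, the end on the dish's side. Then swing the press lever by its upright metal post, away from its rest, exactly five clicks so that it sits in its fifth notch, never on to a sixth, and finish while still holding the lever there, because it springs back when let go. Leave the slide home and do not shift the tube rack, the dish stack or the jar.

Things in the scene. Friction and masses are not known exactly. Their poses are not given: they have to be found in the camera images.
- press: Press fixed to the bench: grey plate 12 mm thick, from x -135 to +150, y -135 to +135 mm; white round turret 68 mm across, top 60 mm high. Origin on the bench under the turret's axis, z up. +x runs from the turret to the clear 90 mm dish (centre x = +100) under the press foot, +y to the slide's track. Nothing on it is higher than 111 mm.
- selector_grip (a point): Grip point of the size slide: upright black block 24 mm (press x) by 14 mm (press y), 24 to 68 mm above the bench; this point is on its centre line, 50 mm above the bench. It runs along the press's x at press y = +100 mm on an aluminium track whose top is at 24 mm, between 10 mm high end stops; 25 mm and more are free on both y sides.
- selector (a joint): Travel of the size slide in m along the press's +x: 0 at the end away from the dish (grip at press x = -30 mm), 0.060 fully home at the far end stop (press x = +30 mm). Friction about 2 N; it stays where it is left.
- lever_post (a point): Grip point on the lever's upright round aluminium post: 18 mm in diameter, this point 95 mm above the bench on its axis, post top at 110 mm, free to grip down to 72 mm where the flat steel lever bar (16 mm wide) lies. The post stands 100 mm from the pivot axis and moves on a level arc about it.
- lever_pivot (a point): Point on the lever's upright pivot axis over the turret's centre, 95 mm above the bench like lever_post. Eight small dark dots on the plate, 122 mm out from this axis, mark the lever's directions at rest (first dot, towards press -y) and in notches one to seven.
- lever (a joint): Lever angle, rad, growing clockwise from above: 0 = rest on its stop, pointing to press -y; swings towards press -x. Notches every 0.20 (fifth: 1.00). Before each the push rises to a peak (0.05, 0.25.. 0.85), clicks over half-way (0.1, 0.3.. 0.9; sixth 1.10) and is least at 0.15, 0.35... Stop at 1.5. Spring-returned when let go: at the post 3 N at rest, 6 N at five clicks, click ripple +-2 N.
- tube_rack: Bystander: orange tube rack 90 x 200 x 75 mm with four green-capped tubes rising to 114 mm; origin under its centre on the bench. Loose.
- dish_stack: Bystander: stack of three closed culture dishes, 91 mm across, 44 mm high; origin under its centre. Loose.
- reagent: Bystander: amber glass jar with white cap, 60 mm across, 120 mm high; origin under its centre. Loose.

How it is judged:
On the way, in this order (a step that is already met when the one before it is completed fails the run):
1. the size slide is fully home at its far end stop, with the lever still at rest (value of joint selector above 0.057 m and value of joint lever below 0.1 rad), for 0.2 s.
2. the lever passes the second click (value of joint lever above 0.3 rad).
3. the lever is held in the fifth notch (value of joint lever between 0.91 and 1.09 rad and contact force between lever and the fingers above 2 N), for 0.3 s.
At the end, for the whole second after the job is handed in: The fingers still hold the lever, with more than 2 N on it, still and in the fifth notch (0.91 to 1.09 rad); the size slide is within 3 mm of its far end stop; the tube rack, dish stack and jar stand within 20 mm of where they were (all of step 3 and value of joint selector above 0.057 m and velocity of joint lever between -0.1 and 0.1 rad/s and distance of each of tube_rack, dish_stack, reagent from where it was at the start of the episode below 0.02 m); the arm keeps its last pose, push and grip.
It fails at once if the lever is taken on to the sixth click (value of joint lever above 1.13 rad).
It fails at once if the lever is worked before the size slide is home (value of joint lever above 0.1 rad and value of joint selector below 0.055 m).
It fails at once if a bystander is shifted or tipped (distance of any of tube_rack, dish_stack, reagent from where it was at the start of the episode above 0.02 m or angle between any of tube_rack, dish_stack, reagent's own z axis and vertical above 0.3 rad).
It also fails if it takes over 67 s, if anything falls off the work surface, if the arm or the gripper's body presses on something with over 40 N, if the wrist force passes 120 N, or if a joint passes its speed limit or range.

## Working session

There is one attempt and no reset: what is moved stays moved. The work goes in short steps, Python scripts to look and compute and a shell command to move; the robot and the scene stay as the last step left them, time stands still between calls to the robot, and variables do not carry over. Pictures are saved under pics/ and viewed, at most 10 in all, crops included, and the job is handed in when it is done.

```bash
mkdir -p pics; ls; python3 - <<'E'
from bench import r
import cv2,numpy as np
s=r.read_state();print({k:np.round(v,3).tolist() for k,v in s.items()})
for n in("top","side"):
    c=r.camera(n);print(n,{k:(v if np.isscalar(v) else np.round(v,4).tolist()) for k,v in c.items() if k!="image"})
    cv2.imwrite(f"pics/{n}0.png",c["image"][:,:,::-1])
E
```

```text
pics
{'time': 0.0, 'joint_positions': [-1.361, 0.333, -0.065, 1.461, 0.022, 1.35, -0.088], 'joint_vel': [0.0, 0.002, -0.0, 0.0, 0.001, 0.001, 0.001], 'joint_torque': [0.0, -62.328, 0.025, -38.987, -0.061, 0.04, 0.0], 'ee_pos': [0.144, 0.608, 0.222], 'eef_rot': [0.116, 0.993, -0.001, -0.0], 'ft_force': [1.217, 0.196, -0.265], 'torque': [-0.041, 0.018, -0.013], 'grip_force': 0.0, 'width': 0.087}
top {'vfov': 42.53323450608805, 'cx': 310.3324000037379, 'cy': 202.96848421452822, 'eye': [0.2838, 0.0305, 1.4525], 'attitude': [-0.6974, 0.7112, -0.0621, 0.0625]}
side {'vfov': 43.287675049353844, 'cx': 319.2653236627603, 'cy': 197.67990674951648, 'eye': [-0.2689, -0.8793, 0.943], 'attitude': [0.8333, -0.3048, 0.1689, -0.4292]}
```

View pics/top0.png

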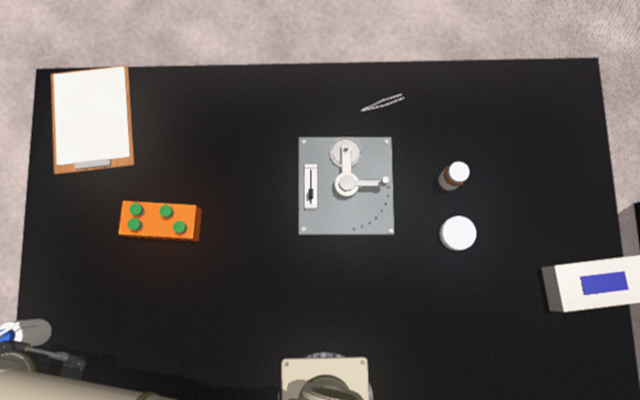

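View pics/side0.png

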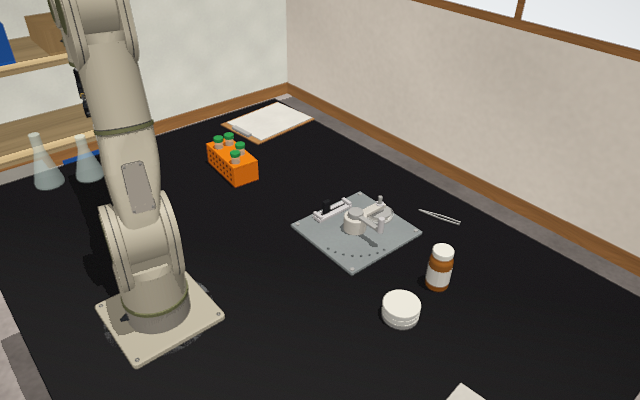

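Top view: press plate spans px (298..394, 137..235), turret (346,183), dish (345,152), slide (310,195), post (386,180). The rack is at (160,220), jar at (455,175) and stack at (458,233). Press +x is about world +x.

```bash
cat > h.py <<'E'
import numpy as np,cv2
from scipy.spatial.transform import Rotation as R
def ray(c,uv):
    f=200/np.tan(np.radians(c["vfov"])/2)
    d=R.from_quat(c["attitude"]).apply([(uv[0]-c["cx"])/f,(uv[1]-c["cy"])/f,1]); return np.array(c["eye"]),d
def onz(c,uv,z):
    e,d=ray(c,uv); return e+d*(z-e[2])/d[2]
def proj(c,p):
    f=200/np.tan(np.radians(c["vfov"])/2)
    q=R.from_quat(c["attitude"]).inv().apply(np.array(p)-c["eye"]); return np.array([q[0]/q[2]*f+c["cx"],q[1]/q[2]*f+c["cy"]])
def tri(c1,u1,c2,u2):
    e1,d1=ray(c1,u1);e2,d2=ray(c2,u2)
    t=np.linalg.lstsq(np.c_[d1,-d2],e2-e1,rcond=None)[0]
    a,b=e1+d1*t[0],e2+d2*t[1]; return (a+b)/2,np.linalg.norm(a-b)
E
python3 - <<'E'
from bench import r
from h import *
c=r.camera("top");im=c["image"]
g=cv2.cvtColor(im,cv2.COLOR_RGB2GRAY)
m=np.zeros_like(g);m[120:250,285:410]=(g[120:250,285:410]>50)*255
m=cv2.morphologyEx(m,cv2.MORPH_CLOSE,np.ones((9,9)))
k=max(cv2.findContours(m,0,2)[0],key=cv2.contourArea)
b=cv2.boxPoints(cv2.minAreaRect(k));print(b)
P=np.array([onz(c,p,.012) for p in b]);print(P.round(4))
print([np.linalg.norm(P[i]-P[i-1]).round(4) for i in range(4)])
print("turret",onz(c,(346.5,183.5),.06))
x=cv2.resize(im[130:242,290:402],None,fx=5,fy=5,interpolation=cv2.INTER_CUBIC)
s=r.camera("side")["image"][175:275,285:430]
s=cv2.resize(s,None,fx=5,fy=5,interpolation=cv2.INTER_CUBIC)
cv2.imwrite("pics/topc.png",x[:,:,::-1]);cv2.imwrite("pics/sidec.png",s[:,:,::-1])
E
```

```text
[[296.05618 240.01991]
 [298.15085 129.00282]
 [405.99924 131.0377 ]
 [403.90457 242.0548 ]]
[[ 0.4357  0.0708  0.012 ]
 [ 0.7609  0.0599  0.012 ]
 [ 0.7484 -0.2548  0.012 ]
 [ 0.424  -0.232   0.012 ]]
[np.float64(0.303), np.float64(0.3254), np.float64(0.3149), np.float64(0.3252)]
turret [ 0.58489816 -0.07263386  0.06      ]
```

View pics/topc.png

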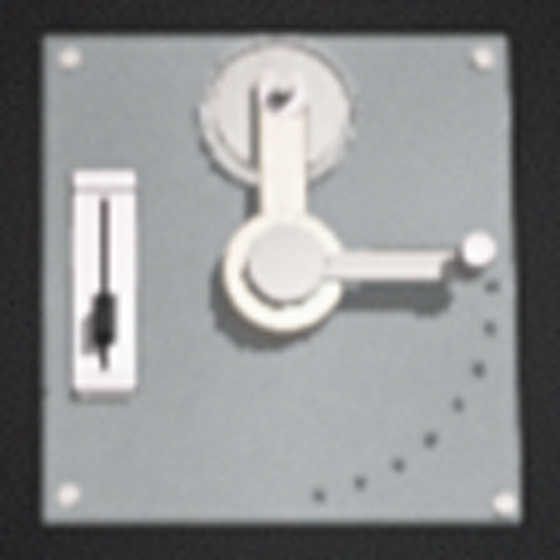

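View pics/sidec.png

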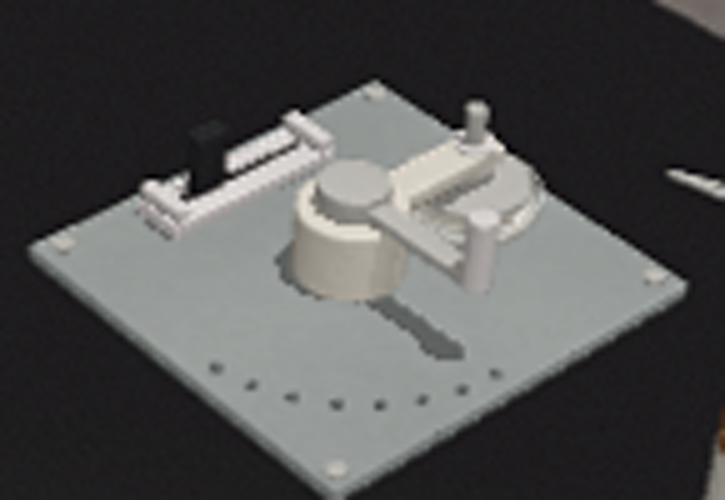

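Crops: the eight dots run from (491,287) to (319,496), with the post top at (478,248) and the slide at about (103,308) in the top crop. In the side crop the post top is at (484,217) and the slide top at (209,130). I'll fit the press frame.

```bash
cat > m.py <<'E'
from bench import r
from h import *
from scipy.optimize import least_squares
t=r.camera("top");s=r.camera("side")
T=lambda p:((p[0]+.5)/5-.5+290,(p[1]+.5)/5-.5+130)
S=lambda p:((p[0]+.5)/5-.5+285,(p[1]+.5)/5-.5+175)
dt=[(491,287),(490,328),(478,370),(459,405),(431,440),(398,465),(360,484),(319,496)]
ds=[(497,374),(462,390),(423,400),(380,405),(337,405),(291,397),(251,385),(216,368)]
ang=np.arange(8)*.2
def model(q): # dot direction: rest -y, swings towards -x
    a=-np.pi/2-ang+q[2]; return np.c_[q[0]+.122*np.cos(a),q[1]+.122*np.sin(a)]
for nm,c,F,d in(("top",t,T,dt),("side",s,S,ds)):
    X=np.array([onz(c,F(p),.0125)[:2] for p in d])
    o=least_squares(lambda q:(model(q)-X).ravel(),[.585,-.07,0]);print(nm,o.x.round(4),"rms mm",np.sqrt(np.mean(o.fun**2))*1e3)
cor=[(43,36),(508,36),(522,523),(43,523)]
C=np.array([onz(t,T(p),.012)[:2] for p in cor]);print(C.round(4),"mid",C.mean(0))
print("tri post",tri(t,T((478,248)),s,S((484,217))),"top z.11",onz(t,T((478,248)),.11),"side",onz(s,S((484,217)),.11))
print("slide",tri(t,T((103,306)),s,S((209,130))),onz(t,T((103,306)),.068),onz(s,S((209,130)),.068))
print("turret",onz(t,T((286,262)),.075),onz(s,S((356,178)),.075))
for n,p in (("rack",(160,220)),("jar",(459,171)),("stack",(458,233))):print(n,onz(t,p,.1 if n!="stack" else .044))
E
python3 m.py
```

```text
top [ 0.5846 -0.0727 -0.0172] rms mm 0.41899139742143915
side [ 0.5887 -0.0721 -0.0228] rms mm 0.46865844123266237
[[ 0.7372  0.0601]
 [ 0.7318 -0.2108]
 [ 0.4467 -0.2053]
 [ 0.452   0.0645]] mid [ 0.59190686 -0.07286644]
tri post (array([ 0.58414964, -0.17313543,  0.11210481]), np.float64(0.0020652832206938497)) top z.11 [ 0.58378279 -0.17278868  0.11      ] side [ 0.5873662  -0.17174475  0.11      ]
slide (array([0.56475931, 0.02823473, 0.0682048 ]), np.float64(0.0003670436883791462)) [0.564648   0.02834048 0.068     ] [0.56512983 0.02837218 0.068     ]
turret [ 0.5858438  -0.07247955  0.075     ] [ 0.59283218 -0.0689248   0.075     ]
rack [0.48690687 0.42930012 0.1       ]
jar [ 0.60471496 -0.37460828  0.1       ]
stack [ 0.44289781 -0.37631839  0.044     ]
```

```bash
cat > go.py <<'E'
import sys
from bench import r
from h import *
s=r.read_state();Q=R.from_quat(s["eef_rot"]);a=list(map(float,sys.argv[1:]))
y=Q.as_matrix()[:,1];cur=np.degrees(np.arctan2(y[1],y[0]))
print("pos",np.round(s["ee_pos"],4),"yang",cur.round(2),"shift",(1e3*Q.inv().apply(np.array(a[:3])-s["ee_pos"])).round(1),"turn",round(-((a[3]-cur+90)%180-90),1),"raw",round(cur-a[3],1))
E
python3 go.py .565 .0283 .16 -1.1
```

```text
pos [0.1442 0.608  0.2223] yang 76.66 shift [-543.2 -467.    62.5] turn 77.8 raw 77.8
```

```bash
python3 -m crank '[[[-543,-467,62,78,1],[-543,-467,62,78,1],[-543,-467,62,78,1],[-543,-467,62,78,1],[-543,-467,62,78,1],[-543,-467,62,78,1],[-543,-467,62,78,1],[-543,-467,62,78,1],[-543,-467,62,78,1],[-543,-467,62,78,1],[-543,-467,62,78,1],[-543,-467,62,78,1],[-543,-467,62,78,1],[-543,-467,62,78,1],[-543,-467,62,78,1],[-543,-467,62,78,1],[-543,-467,62,78,1],[-543,-467,62,78,1],[-543,-467,62,78,1],[-543,-467,62,78,1]]]' 15; python3 go.py .565 .0283 .045 -1.1
```

```text
time: 2.3
ee_pos: [0.5646, 0.0295, 0.1607]
eef_rot: [0.715, 0.699, 0.0, -0.0]
ft_force: [-0.2, 0.2, -0.1]
width: 0.0866
grip_force: 0.0
pos [0.5646 0.0295 0.1607] yang -1.25 shift [ -1.3   0.4 115.7] turn -0.1 raw -0.1
```

```bash
python3 -m crank '[[[-1,0,40,0,1],[-1,0,75,0,1],[-1,0,100,0,1],[-1,0,115,0,1],[-1,0,115,0,1],[-1,0,115,0,1],[-1,0,115,0,-0.6],[-1,0,115,0,-0.6],[-1,0,115,0,-0.6],[-1,0,115,0,-0.6],[-1,0,115,0,-0.6],[-1,0,115,0,-0.6],[-1,0,115,0,-0.6],[-1,0,115,0,-0.6],[-1,0,115,0,-0.6]]]' 15; python3 go.py .6174 .0269 .045 -1.1
```

```text
time: 3.8
ee_pos: [0.5644, 0.0275, 0.0454]
eef_rot: [0.715, 0.699, -0.0, -0.0]
ft_force: [-0.6, -0.7, 2.3]
width: 0.0237
grip_force: 15.0
pos [0.5644 0.0275 0.0454] yang -1.34 shift [ 0.6 53.   0.4] turn -0.2 raw -0.2
```

Gripped (24 mm wide, as it should be). Now I push it home, watching the force.

```bash
python3 -m crank '[[[0,10,0,0,-0.6],[0,20,0,0,-0.6],[0,30,0,0,-0.6],[0,40,0,0,-0.6],[0,46,0,0,-0.6],[0,50,0,0,-0.6],[0,52,0,0,-0.6],[0,53,0,0,-0.6],[0,54,0,0,-0.6],[0,54,0,0,-0.6],[0,54,0,0,-0.6]]]'; python3 go.py .6174 .0269 .045 -1.1
```

```text
time: 4.9
ee_pos: [0.6177, 0.0265, 0.0454]
eef_rot: [0.715, 0.699, -0.001, -0.001]
ft_force: [-6.6, 2.4, 5.3]
width: 0.0236
grip_force: 15.0
pos [0.6177 0.0265 0.0454] yang -1.33 shift [ 0.4 -0.3  0.4] turn -0.2 raw -0.2
```

```bash
python3 -m crank '[[[0,2,0,0,-0.6],[0,4,0,0,-0.6],[0,4,0,0,-0.6],[0,4,0,0,-0.6]]]'
```

```text
time: 5.3
ee_pos: [0.6181, 0.0265, 0.0453]
eef_rot: [0.715, 0.699, -0.003, -0.004]
ft_force: [-24.4, 1.6, 20.6]
width: 0.0236
grip_force: 15.0
```

It moved 0.4 mm while the force rose to 24 N, so it is on the end stop. Now I release, rise and look.

```bash
python3 -m crank '[[[0,-3,0,0,-0.6],[0,-3,0,0,-0.6],[0,-3,0,0,0.3],[0,-3,0,0,0.3],[0,-3,0,0,0.3],[0,-3,0,0,0.3],[0,-3,-40,0,0.3],[0,-3,-80,0,0.3],[0,-3,-120,0,0.3],[0,-3,-120,0,1]]]'; python3 go.py .5845 -.1725 .165 -30
python3 - <<'E'
from bench import r
from h import *
s=r.camera("side")["image"][150:275,285:430]
w=r.camera("wrist")["image"]
a=cv2.resize(s,None,fx=3,fy=3,interpolation=cv2.INTER_CUBIC);b=cv2.resize(w,(435,272))
o=np.zeros((375,435*1+345,3),np.uint8);o[:375,:435]=a;o[:216,435:]=cv2.resize(w,(345,216))
cv2.imwrite("pics/a1.png",o[:,:,::-1])
E
```

```text
time: 6.3
ee_pos: [0.6228, 0.0258, 0.1715]
eef_rot: [0.716, 0.699, 0.004, 0.003]
ft_force: [1.0, 0.2, 0.1]
width: 0.0594
grip_force: 0.0
pos [0.6228 0.0258 0.1715] yang -1.37 shift [-199.2  -33.6    5.8] turn 28.6 raw 28.6
```

View pics/a1.png

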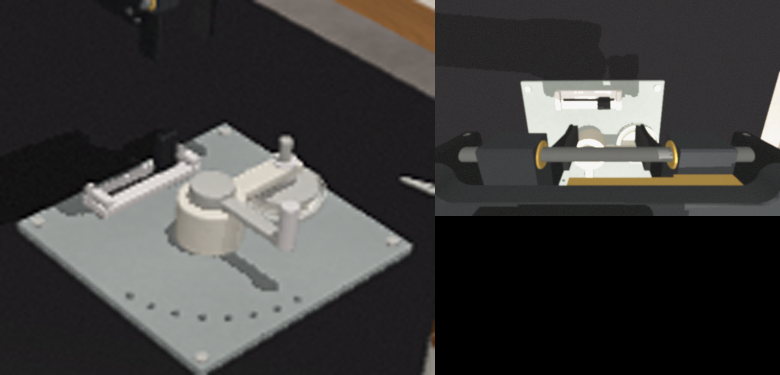

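The slide is at the dish-side stop (165,145 in the left crop) and the lever is still at rest. Next I move over the post.

```bash
python3 -m crank '[[[-199,-34,6,29,1],[-199,-34,6,29,1],[-199,-34,6,29,1],[-199,-34,6,29,1],[-199,-34,6,29,1],[-199,-34,6,29,1],[-199,-34,6,29,1],[-199,-34,6,29,1],[-199,-34,6,29,1],[-199,-34,6,29,1]]]'; python3 go.py .5845 -.1725 .079 -30
```

```text
time: 7.4
ee_pos: [0.5813, -0.1711, 0.1594]
eef_rot: [0.867, 0.498, -0.0, -0.0]
ft_force: [0.2, 0.5, 0.5]
width: 0.0869
grip_force: 0.0
pos [ 0.5813 -0.1711  0.1594] yang -30.26 shift [ 0.4  3.5 80.4] turn -0.3 raw -0.3
```

```bash
python3 -m crank '[[[0,3,30,0,1],[0,3,55,0,1],[0,3,70,0,1],[0,3,80,0,1],[0,3,80,0,1],[0,3,80,0,1],[0,3,80,0,-0.7],[0,3,80,0,-0.7],[0,3,80,0,-0.7],[0,3,80,0,-0.7],[0,3,80,0,-0.7],[0,3,80,0,-0.7],[0,3,80,0,-0.7],[0,3,80,0,-0.7],[0,3,80,0,-0.7],[0,3,80,0,-0.7],[0,3,80,0,-0.7]]]' 30; python3 go.py .5845 -.1725 .079 -30
```

```text
time: 9.1
ee_pos: [0.5835, -0.1734, 0.0795]
eef_rot: [0.868, 0.497, -0.0, -0.0]
ft_force: [-1.2, 1.1, 1.4]
width: 0.0173
grip_force: 30.0
pos [ 0.5835 -0.1734  0.0795] yang -30.34 shift [1.2 0.4 0.5] turn -0.3 raw -0.3
```

```bash
cat > arc.py <<'E'
import sys
from bench import r
from h import *
s=r.read_state();Q=R.from_quat(s["eef_rot"]);p=s["ee_pos"]
piv=np.array([.5855,-.0725]);d=np.array(p[:2])-piv
a0=np.arctan2(d[1],d[0]);now=-np.pi/2-.019-a0
print("phi now",now.round(3),"r",np.linalg.norm(d).round(4),"force",np.round(s["ft_force"],1),s["width"])
for f in map(float,sys.argv[1:]):
    a=-np.pi/2-.019-f; t=np.r_[piv+.1005*np.array([np.cos(a),np.sin(a)]),p[2]]
    print(f,(1e3*Q.inv().apply(t-p)).round(0)[:2],"turn",np.degrees(f-now).round(0))
E
python3 arc.py .06 .12 .18 .24 .3 .36 .42 .48 .54 .6
```

```text
phi now 0.001 r 0.1009 force [-1.2  1.1  1.4] 0.017311145527019147
0.06 [-2. -5.] turn 3.0
0.12 [ -5. -11.] turn 7.0
0.18 [ -7. -17.] turn 10.0
0.24 [ -9. -22.] turn 14.0
0.3 [-10. -28.] turn 17.0
0.36 [-11. -34.] turn 21.0
0.42 [-12. -40.] turn 24.0
0.48 [-12. -46.] turn 27.0
0.54 [-12. -52.] turn 31.0
0.6 [-12. -58.] turn 34.0
```

```bash
python3 -m crank '[[[-2,-5,0,3,-0.7],[-5,-11,0,7,-0.7],[-7,-17,0,10,-0.7],[-9,-22,0,14,-0.7],[-10,-28,0,17,-0.7],[-11,-34,0,21,-0.7],[-12,-40,0,24,-0.7],[-12,-46,0,27,-0.7],[-12,-52,0,31,-0.7],[-12,-58,0,34,-0.7],[-12,-58,0,34,-0.7],[-12,-58,0,34,-0.7]]]'; python3 arc.py .66 .72 .78 .84 .9 .95 1.0
```

```text
time: 10.3
ee_pos: [0.5278, -0.155, 0.0795]
eef_rot: [0.975, 0.223, 0.0, 0.0]
ft_force: [3.1, -4.3, -3.0]
width: 0.0174
grip_force: 30.0
phi now 0.591 r 0.1007 force [ 3.1 -4.3 -3. ] 0.017376645109199482
0.66 [-3. -6.] turn 4.0
0.72 [ -5. -12.] turn 7.0
0.78 [ -7. -17.] turn 11.0
0.84 [ -9. -23.] turn 14.0
0.9 [-11. -29.] turn 18.0
0.95 [-11. -34.] turn 21.0
1.0 [-12. -39.] turn 23.0
```

```bash
python3 -m crank '[[[-3,-6,0,4,-0.7],[-5,-12,0,7,-0.7],[-7,-17,0,11,-0.7],[-9,-23,0,14,-0.7],[-11,-29,0,18,-0.7],[-11,-34,0,21,-0.7],[-12,-38,0,23,-0.7],[-12,-39,0,23,-0.7],[-12,-39,0,23,-0.7],[-12,-39,0,23,-0.7]]]'; python3 arc.py 1.0
python3 - <<'E'
from bench import r
from h import *
a=r.camera("side")["image"][130:280,280:430];b=r.camera("top")["image"][125:245,285:405]
o=np.hstack([cv2.resize(a,(390,390),interpolation=2),cv2.resize(b,(390,390),interpolation=2)])
cv2.imwrite("pics/a2.png",o[:,:,::-1])
E
```

```text
time: 11.3
ee_pos: [0.5, -0.1256, 0.0795]
eef_rot: [1.0, 0.024, 0.0, 0.001]
ft_force: [0.6, -5.3, -4.4]
width: 0.0171
grip_force: 30.0
phi now 0.996 r 0.1007 force [ 0.6 -5.3 -4.4] 0.017110847164617794
1.0 [-0. -0.] turn 0.0
```

View pics/a2.png

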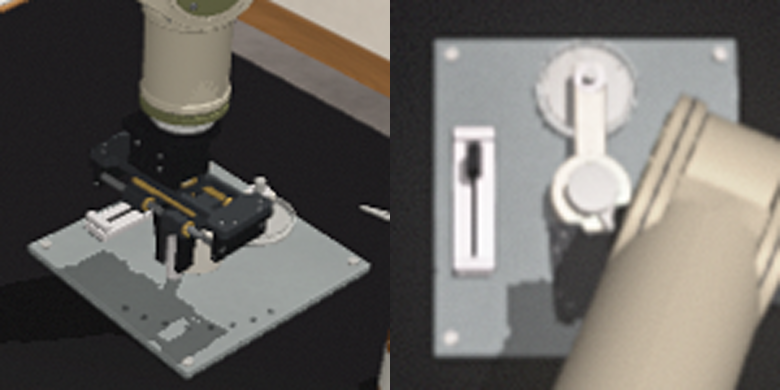

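The post (175,265) is between the fingers at about 1.0 rad, and the slide is still at the dish end (470,160). I'll let it settle, check once more and hand in.

```bash
python3 -m crank '[[[0,0,0,0,-0.7],[0,0,0,0,-0.7],[0,0,0,0,-0.7],[0,0,0,0,-0.7],[0,0,0,0,-0.7],[0,0,0,0,-0.7]]]'; python3 arc.py 1.0; python3 -c "
from bench import r
print(r.close_job())"
```

```text
time: 12.0
ee_pos: [0.5, -0.1256, 0.0796]
eef_rot: [1.0, 0.024, 0.0, 0.001]
ft_force: [1.9, -5.2, -4.2]
width: 0.0173
grip_force: 30.0
phi now 0.996 r 0.1006 force [ 1.9 -5.2 -4.2] 0.017269710639807676
1.0 [-0. -0.] turn 0.0
the job is handed in; nothing more can be done
None
```

I handed the job in at about 12 s with the slide home against its dish-side stop and the lever gripped at about 1.0 rad, its fifth notch, but the hand-in gave no verdict; the arm's path kept clear of the rack, dish stack and jar, though I did not re-measure them afterwards.

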